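Thread the spacer rings onto the eccentric drive spindle of a bench mixer

TASK

The bench mixer's cup is off and its three steel spacer rings must go back on the bare drive spindle: the thickest first, seated on the shoulder, then the medium one flat on it, then the thinnest on top. Do not let go of a ring before it sits (no dropping down the spindle), feel for the spindle with a light touch and press gently: 60 N on the mixer or the stack would bend the spindle. Leave the tube rack, dropper bottle, vial and timer where they are.

Things in the scene. Friction and masses are not known exactly. Their poses are not given: they have to be found in the camera images.
- mixer: A low white bench mixer without its cup, fixed to the bench: housing 130 x 112 mm, flat grey collar 84 mm in diameter on top, up to 60 mm. Origin: centre of its underside, on the motor's upright axis; z up; knob at its own -x side. On the collar, centred on the axis, lies a drive disc 64 mm in diameter, 5 mm thick; the drive is stiff and does not turn under light forces.
- shaft_seat (a point): Point on the motor's axis, 75 mm above the mixer's underside: level with the flat top of the shaft's shoulder (30 mm in diameter, 10 mm high, on the drive disc), where the first ring seats. The shaft (shoulder and spindle) is eccentric: its axis stands 6 mm to one side of this point, in a direction that differs each time and is not measured: see it or feel for it.
- shaft_top (a point): Point on the motor's axis, 121 mm above the mixer's underside: level with the flat tip of the upright spindle, which rises 46 mm from the shoulder, 14 mm in diameter, with a 1.5 mm bevel round the tip. The spindle itself stands 6 mm to one side of this point, direction not measured (same as the shoulder). A ring has 1.5 mm of play all round it.
- ring_thick_center (a point): A flat plain steel spacer ring, lying flat, outside diameter 44 mm, bore 17 mm, 18 mm thick (the thickest of three alike but for thickness). This point is its centre, half-way up; z along the bore.
- ring_medium_center (a point): A flat plain steel spacer ring, lying flat, outside diameter 44 mm, bore 17 mm, 12 mm thick (the middle one of three alike but for thickness). This point is its centre, half-way up; z along the bore.
- ring_thin_center (a point): A flat plain steel spacer ring, lying flat, outside diameter 44 mm, bore 17 mm, 7 mm thick (the thinnest of three alike but for thickness). This point is its centre, half-way up; z along the bore.
- rack: Bystander: blue acrylic tube rack, 62 x 148 mm, 66 mm high, loose. Origin: centre of its underside, z up.
- dropper_bottle: Bystander: small white dropper bottle, 27 mm diameter, 63 mm high, loose, standing. Origin: centre of its underside. Close behind it (+x) stands the tall beige analyser, fixed: 410 mm high, front face at world x = 0.60, from y = -0.32 to y = 0.24; keep the arm clear of it.
- vial: Bystander: small brown glass vial, 25 mm diameter, 50 mm high, loose, standing. Origin: centre of its underside.
- timer: Bystander: small white timer with keys, 66 x 58 mm, 20 mm high, loose, lying flat. Origin: centre of its underside.
Mind the look-alikes: they are no part of the job. Leave any pink look-alike of the part that bears ring_thick_center alone.

How it is judged:
On the way, in this order (a step that is already met when the one before it is completed fails the run):
1. the thickest ring sits flat on the shoulder, round the spindle (z of ring_thick_center in the frame of mixer between 0.0818 and 0.0862 m and horizontal distance between ring_thick_center and mixer below 0.0095 m and angle between the z axis of ring_thick_center and the z axis of mixer, either way round below 0.08 rad), for 0.2 s.
2. the medium ring sits flat on the thickest (all of step 1 and z of ring_medium_center in the frame of mixer between 0.0968 and 0.1012 m and horizontal distance between ring_medium_center and mixer below 0.0095 m and angle between the z axis of ring_medium_center and the z axis of mixer, either way round below 0.08 rad), for 0.2 s.
3. the thinnest ring sits flat on top (all of step 2 and z of ring_thin_center in the frame of mixer between 0.1063 and 0.1107 m and horizontal distance between ring_thin_center and mixer below 0.0095 m and angle between the z axis of ring_thin_center and the z axis of mixer, either way round below 0.08 rad), for 0.2 s.
At the end, for the whole second after the job is handed in: All three rings are round the spindle, released and at rest, flat (within 0.08 rad), in the order thick, medium, thin from below, each with its centre within 2.2 mm of its stacked height (84, 99 and 108.5 mm above the mixer's origin) and within 9.5 mm of the motor's axis (all of step 3 and linear speed of each of ring_thick, ring_medium, ring_thin below 0.02 m/s); the robot touches nothing.
It fails at once if a ring is pressed on the mixer with more than 60 N (contact force between any of ring_thick, ring_medium, ring_thin and mixer above 60 N).
It fails at once if the robot presses on the mixer with more than 60 N (contact force between any of the fingers, the arm and mixer above 60 N).
It fails at once if a ring is dropped down the spindle (faster than 0.4 m/s there) ((horizontal distance between ring_thick_center and mixer below 0.0095 m and z of ring_thick_center in the frame of mixer below 0.119 m and linear speed of ring_thick above 0.4 m/s) or (horizontal distance between ring_medium_center and mixer below 0.0095 m and z of ring_medium_center in the frame of mixer below 0.119 m and linear speed of ring_medium above 0.4 m/s) or (horizontal distance between ring_thin_center and mixer below 0.0095 m and z of ring_thin_center in the frame of mixer below 0.119 m and linear speed of ring_thin above 0.4 m/s)).
It fails at once if a bystander is moved more than 20 mm or tipped (distance of any of rack, dropper_bottle, vial, timer from where it was at the start of the episode above 0.02 m or angle between any of rack, dropper_bottle, vial, timer's own z axis and vertical above 0.4 rad).
It also fails if it takes over 72 s, if anything falls off the work surface, if the arm or the gripper's body presses on something with over 40 N, if the wrist force passes 120 N, or if a joint passes its speed limit or range.

ROBOT

A 6-joint arm with a two-finger parallel gripper is mounted at the origin on a cart in front of the work surface, level with it; the furniture and walls round the work are solid. World frame = base frame: x ahead of the robot, y to its left, z up, the work surface at z = 0. Lengths are in m, angles in rad, forces in N, time in s.
With the tool pointing down it reaches from about 0.3 to 0.875 m from the base axis. Payload 4.2 kg.
Tool frame: the origin (TCP) lies midway between the tips of the shut fingers; the grasp point (between the pads) lies 19 mm behind it; z points along the fingers, y is the direction in which the jaws open and shut (so a half turn about z gives the same grasp; the last joint's range is limited). The gripper opens to 85 mm and grips with 20 to 120 N. Pads are 22 mm wide; open, the fingers measure 114 mm over their backs; the gripper's body (76 mm by 85 mm) begins 54 mm behind the grasp point. The pads swing forward as they close: fully open they stand 13 mm farther back than shut.
Start: joints at [1.229, 0.32, 1.565, -0, 1.257, -0.02], TCP at [0.182, 0.545, 0.231] pointing down, gripper open.
Joint ranges: [-3.11, 3.11], [-0.84, 2.01], [0.21, 2.61], [-1.34, 4.49], [0.05, 2.63], [-2.56, 2.56]. Speed limits (rad/s): [2.57, 2.57, 3.14, 3.14, 3.14, 3.14].

INTERFACE

Orientations are given as [roll, pitch, yaw] about the fixed x, y, z axes, in that order (R = Rz(yaw) Ry(pitch) Rx(roll)).
In Python, from cell import manip gives the robot as it stands.
- The arm moves only by the tool send_rows, never from a script. Its argument "commands" is a list of rows, each a list of 6 numbers: the shift along the world's x, y, z in mm, then the turn, a rotation vector about the world's x, y, z in rad. In form: [[dx, dy, dz, wx, wy, wz], ...]. A call has 1 to 12 rows; each row shifts and turns the commanded pose from where the row before left it; what a row does not reach is not made up. A row lasts 1/10 s, in which the tool goes at most 50 mm and 8.59 degrees, less where a joint would pass 70% of its speed; a pose out of reach is approached as far as the arm can. A call is refused whole if a number of a shift passes 50 or a number of a turn 0.15, either way. A call with a gripper value outside its range is refused whole. "gripper" is the closure in counts, from 0 (fully open) to 255 (shut), set as the call begins (left out, the last holds). The fingers move at their own pace and stop on an object; "squeeze" is the grip in N (left out, the last holds). Time passes only in rows, so rows that do not move let the fingers close. It gives the time, the measured TCP pose, the force and the opening at its end, in the units of the state.
- manip.get_obs(): the state, without advancing time (a new reading comes with each control period).
- manip.get_image(name): name is "side" or "top"; returns a dict with "color" (400x640x3 uint8, red, green, blue), "intrinsics" (3x3 intrinsics, pixels), "origin" and "attitude" of the camera in the world. Camera axes: x right, y up, looking along -z (the intrinsics and any distortion apply to the point x, -y, -z); pixel columns grow to the right and rows downward; lengths in m; the calibration is good to about 2 mm. A picture is of the moment at which its call begins. There is no depth.
- manip.close_job(): hands the job in, once; it reports no verdict.
The state is a dict: "time": time; "joint_pos": joint angles; "dq": joint speeds; "tau": joint torques, N m; "position": TCP position; "tool_rot": TCP orientation; "ft_force": force on the tool from outside, world axes, zero at the start; "ft_torque": the same for the moment, N m; "gripper_width": opening from 0.0 (shut) to 1.0 (fully open).
Only numpy, scipy, OpenCV 4.12 (cv2) and the standard library are available. Lean on these libraries where they do the work, as an engineer would, in place of code of your own. Each camera call takes 0.05 s, during which the arm holds its last target.

## Working session

There is one attempt and no reset: what is moved stays moved. The work goes in short steps, Python scripts to look and compute and a tool call to move; the robot and the scene stay as the last step left them, time stands still between calls to the robot, and variables do not carry over. Pictures are saved under pics/ and viewed, and the job is handed in when it is done.

Besides the shell and the picture viewer there is one more tool, called after "Emit:" as a command line: name --pt "numbers of a row" for each row, then --argument value for the rest. send_rows: Moves the arm, as the interface text tells. Its arguments: {"type":"object","properties":{"commands":{"type":"array"},"gripper":{"type":"number"},"squeeze":{"type":"number"}},"required":["commands"]}

```bash
ls; mkdir -p pics
python3 - <<'E'
from cell import manip
import cv2
o=manip.get_obs()
for k,v in o.items(): print(k,v)
for n in("side","top"):
    d=manip.get_image(n)
    cv2.imwrite(f"pics/{n}0.png",d["color"][:,:,::-1])
    print(n,d["intrinsics"],d["origin"],d["attitude"],d.keys())
E
```

```text
pics
time 0.0
joint_pos [ 1.22900520e+00  3.20317545e-01  1.56568662e+00  2.00213313e-05
  1.25738296e+00 -2.00245656e-02]
dq [-0.00085957 -0.00058488  0.00024625 -0.00100897 -0.00100603  0.00063321]
tau [ 2.66737719e-03 -4.15516019e+01 -2.34168899e+01  2.72486313e-04
  7.97421177e-03  1.08379388e-05]
position [0.18168764 0.54504081 0.23046457]
tool_rot [-3.13979892e+00 -5.49622940e-05  2.81981985e+00]
ft_force [ 0.49245342  0.57908957 -0.40586851]
ft_torque [ 0.01099945 -0.00014679  0.03028907]
gripper_width 1.0011070192584308
side [[371.70107403   0.         318.04581146]
 [  0.         371.70107403 199.766288  ]
 [  0.           0.           1.        ]] [-0.0225491  -0.69805277  0.49960855] [ 1.17370742  0.02126286 -0.62819182] dict_keys(['color', 'intrinsics', 'origin', 'attitude'])
top [[515.14807267   0.         312.96590837]
 [  0.         515.14807267 198.22827584]
 [  0.           0.           1.        ]] [0.38742342 0.04220104 1.50980928] [ 0.08856634  0.02085959 -1.58477504] dict_keys(['color', 'intrinsics', 'origin', 'attitude'])
```

View pics/side0.png

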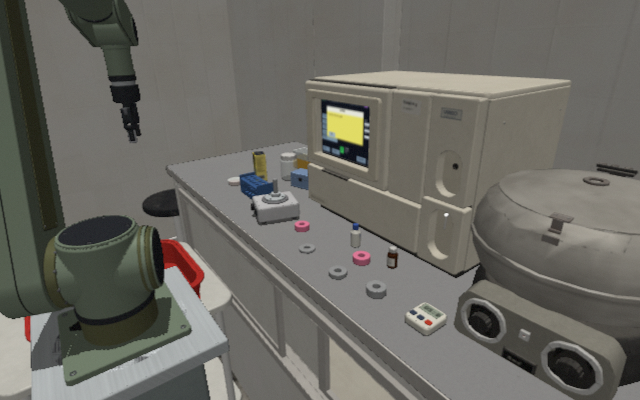

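View pics/top0.png

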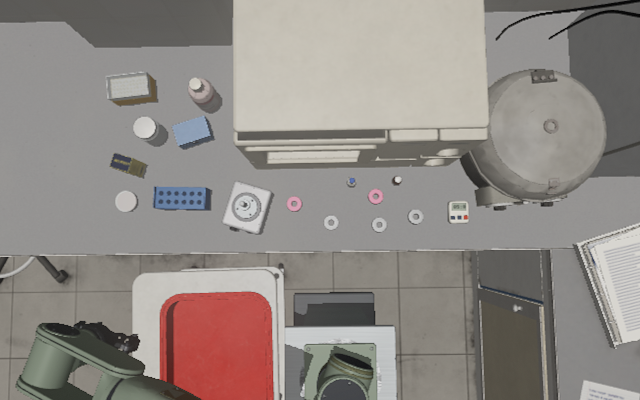

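```bash
cat > h.py <<'E'
import numpy as np, cv2
from scipy.spatial.transform import Rotation as Ro
def cam(d):
    return np.array(d["intrinsics"]),np.array(d["origin"]),Ro.from_euler('xyz',d["attitude"]).as_matrix()
def ray(d,u,v):
    K,o,R=cam(d); r=np.array([(u-K[0,2])/K[0,0],-(v-K[1,2])/K[1,1],-1.]); r=R@r
    return o,r/np.linalg.norm(r)
def onz(d,u,v,z):
    o,r=ray(d,u,v); return o+r*(z-o[2])/r[2]
def proj(d,p):
    K,o,R=cam(d); c=R.T@(np.array(p)-o); return np.array([K[0,0]*c[0]/-c[2]+K[0,2], K[1,1]*(-c[1])/-c[2]+K[1,2]])
def tri(d1,p1,d2,p2):
    o1,r1=ray(d1,*p1);o2,r2=ray(d2,*p2)
    A=np.stack([r1,-r2],1); t=np.linalg.lstsq(A,o2-o1,rcond=None)[0]
    a=o1+r1*t[0];b=o2+r2*t[1]; return (a+b)/2,np.linalg.norm(a-b)
E
python3 - <<'E'
from cell import manip
from h import *
t=manip.get_image("top");s=manip.get_image("side")
np.save('t0.npy',t,allow_pickle=True);np.save('s0.npy',s,allow_pickle=True)
def crop(d,u0,v0,u1,v1,k,n):
    cv2.imwrite(n,cv2.resize(d["color"][v0:v1,u0:u1,::-1],None,fx=k,fy=k,interpolation=cv2.INTER_CUBIC))
crop(t,215,170,275,240,8,"pics/a1.png")
crop(t,280,170,480,240,4,"pics/a2.png")
crop(s,230,170,320,235,8,"pics/a3.png")
crop(s,290,210,450,340,5,"pics/a4.png")
for u,v in [(331,223),(379,225),(416,217),(294,204),(376,197),(247,206)]: print(u,v,onz(t,u,v,.01))
for u,v in [(307,248),(338,272),(376,290)]: print(u,v,onz(s,u,v,.01))
E
```

```text
331 223 [0.44789092 0.02017188 0.01      ]
379 225 [ 0.440025   -0.11895383  0.01      ]
416 217 [ 0.46163972 -0.22663849  0.01      ]
294 204 [0.5050009  0.12730237 0.01      ]
376 197 [ 0.52174299 -0.11228997  0.01      ]
247 206 [0.50127694 0.26507426 0.01      ]
307 248 [0.4419392 0.0081205 0.01     ]
338 272 [ 0.43641723 -0.12735696  0.01      ]
376 290 [ 0.45797989 -0.2304485   0.01      ]
```

View pics/a1.png

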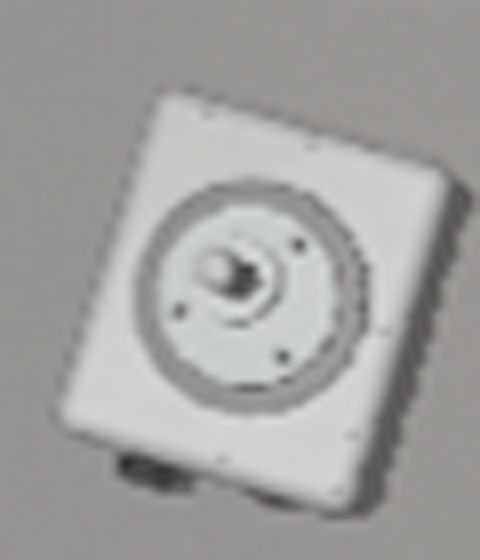

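View pics/a2.png

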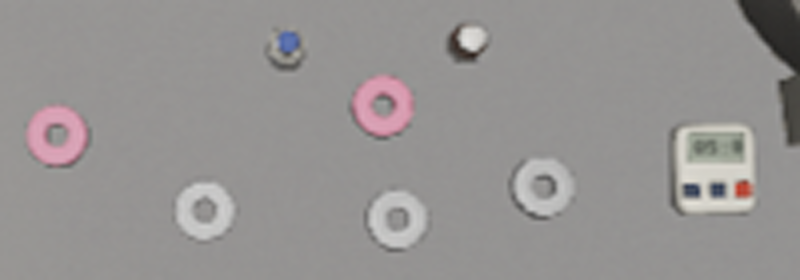

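View pics/a3.png

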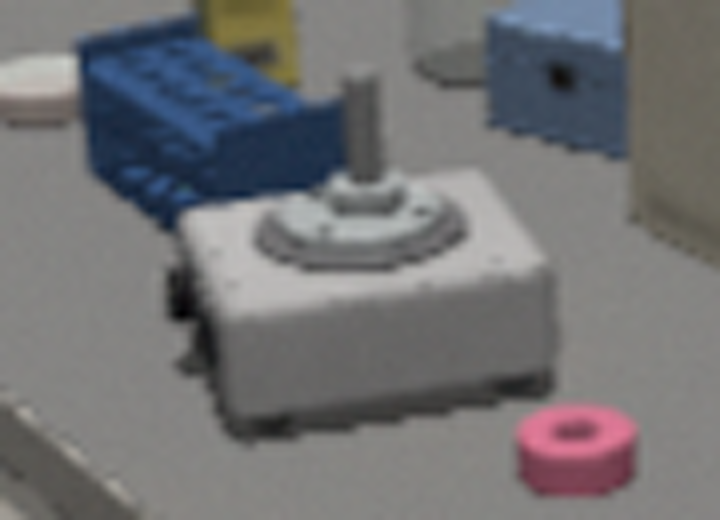

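View pics/a4.png

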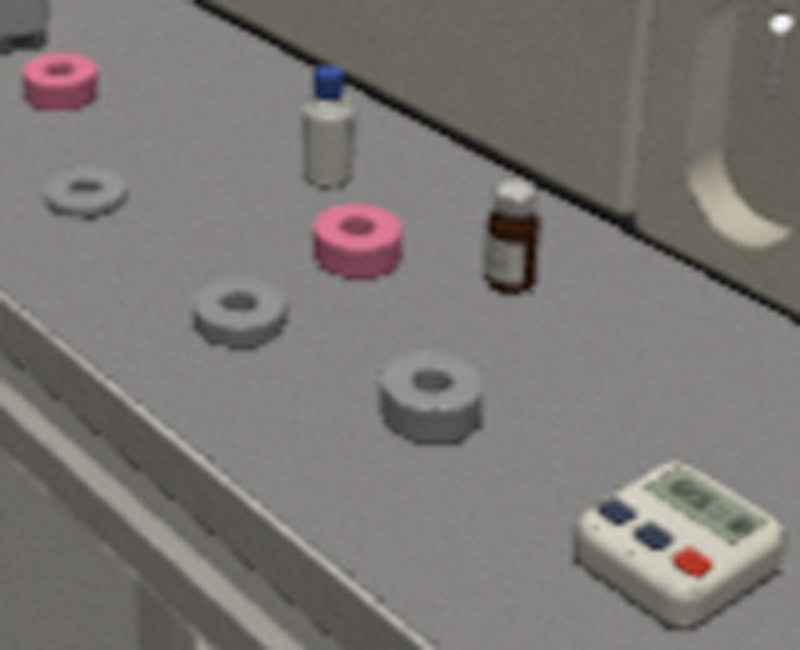

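Run:
```python
from h import *
t=np.load('t0.npy',allow_pickle=True).item();s=np.load('s0.npy',allow_pickle=True).item()
def fit(d,u,v,k,thr,w=14,n=None):
    u0,v0=u-w,v-w
    c=d["color"][v0:v+w,u0:u+w]
    g=cv2.cvtColor(cv2.resize(c,None,fx=k,fy=k,interpolation=cv2.INTER_CUBIC),cv2.COLOR_RGB2GRAY)
    m=(g>thr).astype(np.uint8)
    cs,_=cv2.findContours(m,cv2.RETR_CCOMP,cv2.CHAIN_APPROX_NONE)
    cs=sorted(cs,key=cv2.contourArea)[::-1][:2]
    if n: cv2.imwrite(n,np.hstack([g,m*255]))
    return [((e[0][0]+.5)/k-.5+u0,(e[0][1]+.5)/k-.5+v0,e[1][0]/k,e[1][1]/k) for e in map(cv2.fitEllipse,cs)]
print(t["color"][217-10:217+10:2,416].mean(-1),t["color"][217,400:432].mean(-1))
for nm,u,v,h in [("thick",416,217,.018),("med",379,225,.012),("thin",331,223,.007)]:
  for thr in(165,180):
    for e in fit(t,u,v,8,thr,n=f"pics/m_{nm}{thr}.png"): print(nm,thr,np.round(e,2),onz(t,e[0],e[1],h).round(4))
# side: ring profile
for u,v,h in [(376,290,.018),(338,272,.012),(307,248,.007)]:
    print(s["color"][v-14:v+14,u].mean(-1).round())
```

```text
[147.66666667 156.33333333 187.         155.33333333 151.33333333
 148.         148.66666667 188.         179.33333333 148.        ] [147.         147.         147.33333333 146.66666667 147.33333333
 148.         150.         123.66666667 142.66666667 187.66666667
 195.66666667 189.66666667 175.         153.         146.33333333
 147.33333333 148.         126.66666667  96.33333333 169.66666667
 194.66666667 185.         179.66666667 162.         145.33333333
 146.33333333 147.33333333 147.33333333 147.33333333 147.
 146.66666667 146.66666667]
thick 165 [415.55 216.08  13.74  14.35] [ 0.4639 -0.224   0.018 ]
thick 165 [415.63 216.11   6.59   7.06] [ 0.4638 -0.2242  0.018 ]
thick 180 [415.28 216.19  12.82  13.45] [ 0.4636 -0.2232  0.018 ]
thick 180 [415.46 216.1    7.33   7.9 ] [ 0.4639 -0.2237  0.018 ]
med 165 [378.97 224.26  13.96  14.09] [ 0.4421 -0.1187  0.012 ]
med 165 [378.97 224.25   6.31   6.4 ] [ 0.4421 -0.1187  0.012 ]
med 180 [378.86 224.33  13.21  13.4 ] [ 0.4419 -0.1184  0.012 ]
med 180 [378.87 224.27   6.95   7.12] [ 0.4421 -0.1184  0.012 ]
thin 165 [330.69 222.1   14.13  14.42] [0.4506 0.021  0.007 ]
thin 165 [330.72 222.03   6.29   6.69] [0.4509 0.0209 0.007 ]
thin 180 [330.66 222.13  13.5   13.64] [0.4506 0.0211 0.007 ]
thin 180 [330.66 222.04   7.03   7.26] [0.4508 0.0211 0.007 ]
[130. 131. 132. 132. 139. 144. 142. 135. 100.  82.  84.  82. 112. 138.
 147. 136.  97.  83.  82.  86.  85.  84.  74. 118. 131. 130. 133. 133.]
[131. 130. 131. 131. 130. 131. 131. 137. 142. 142. 114.  83.  78.  82.
 121. 142. 143. 134.  97.  83.  81.  73. 117. 132. 132. 131. 131. 131.]
[134. 132. 132. 130. 131. 133. 132. 131. 132. 139. 143. 139. 100.  74.
 116. 141. 143. 127.  96.  71. 117. 131. 133. 133. 131. 131. 131. 133.]
```

Run:
```python
from h import *
t=np.load('t0.npy',allow_pickle=True).item();s=np.load('s0.npy',allow_pickle=True).item()
g=t["color"].mean(-1).round().astype(int)
print("top");print(g[197:214,236:256])
g=s["color"].mean(-1).round().astype(int)
print("side cols 268..284");print(g[176:204,268:286])
# side holes
for nm,h,xy in [("thick",.018,(.4639,-.224)),("med",.012,(.4421,-.1187)),("thin",.007,(.4507,.021))]:
    print(nm,proj(s,(*xy,h)))
k=8
for u0,v0,h in [(376,286,.018),(338,269,.012),(307,246,.007)]:
    c=cv2.resize(s["color"][v0-8:v0+8,u0-10:u0+10],None,fx=k,fy=k,interpolation=cv2.INTER_CUBIC).mean(-1)
    m=(c<112).astype(np.uint8); n,l,st,ce=cv2.connectedComponentsWithStats(m)
    for i in range(1,n):
        if st[i,4]>300:
            u,v=(ce[i]+.5)/k-.5+[u0-10,v0-8]; print(u0,st[i,4],u,v,onz(s,u,v,h))
```

```text
top
[[138 145 146 160 180 198 206 205 203 203 202 202 204 205 209 189 155 148
  149 151]
 [144 149 163 194 207 204 203 201 196 199 202 202 203 204 205 205 189 158
  147 151]
 [143 168 196 205 203 203 203 198 187 195 198 198 204 204 201 185 182 186
  163 147]
 [157 191 204 203 198 194 196 198 205 210 190 187 198 199 195 154 102 178
  187 151]
 [188 205 202 198 185 175 165 159 183 204 210 203 179 187 205 181 149 188
  211 181]
 [198 201 201 186 185 197 192 153 120 174 197 207 192 176 198 208 209 207
  207 195]
 [203 201 200 188 188 197 199 171 102  75  93 183 218 174 172 207 205 204
  205 210]
 [203 202 196 179 178 190 193 162  95  75  87 169 210 173 172 206 204 205
  207 210]
 [204 203 198 190 173 156 155 125  81  79  96 136 193 170 172 207 206 207
  207 208]
 [204 203 201 207 200 174 141 102  81  86 133 195 204 152 175 209 207 206
  205 207]
 [199 189 195 202 205 210 204 174 151 151 192 208 168 132 187 207 204 204
  206 208]
 [176 122 172 203 204 204 208 213 213 213 205 174 144 185 207 204 204 206
  207 209]
 [167 136 182 205 204 195 197 202 195 195 181 152 183 206 205 205 207 207
  
[... 2371 characters left out ...]
9  80  98 137 161 173]
 [ 84  85  88  93  92  93  92  90  88  86  83 112 151 163 166 176 183 183]]
thick [376.02920098 284.46449281]
med [337.57267796 268.78764966]
thin [307.01676949 246.01262995]
376 1820 376.00309065934067 285.79086538461536 [ 0.4605107  -0.22740932  0.018     ]
376 3703 374.2459323521469 291.7131211180124 [ 0.44310604 -0.24009889  0.018     ]
338 1433 337.3996423586881 269.95145673412424 [ 0.43873332 -0.12224808  0.012     ]
338 2978 337.50679986568167 274.81682337139017 [ 0.42652281 -0.13785768  0.012     ]
307 776 306.52545103092785 246.81394974226805 [0.44729379 0.01832143 0.007     ]
307 2368 306.89426731418916 251.46399915540542 [ 0.4345913  -0.00194599  0.007     ]
```

Run:
```python
from h import *
t=np.load('t0.npy',allow_pickle=True).item();s=np.load('s0.npy',allow_pickle=True).item()
print(onz(t,241.6,203,.121),onz(t,243.4,204.2,.075))
print(onz(s,274.6,178.5,.121)); print(tri(t,(241.6,203),s,(274.6,178.5)))
p=onz(t,241.6,203,.121); print(proj(s,p),proj(t,[p[0],p[1],.075]),proj(s,[p[0],p[1],.075]))
# collar / disc outline for motor axis: ellipse of grey collar in top view
k=6;u0,v0=225,185
c=cv2.resize(t["color"][v0:v0+42,u0:u0+44],None,fx=k,fy=k,interpolation=cv2.INTER_CUBIC).mean(-1)
m=((c<165)&(c>110)).astype(np.uint8)
cs,_=cv2.findContours(m,cv2.RETR_EXTERNAL,cv2.CHAIN_APPROX_NONE)
for q in cs:
    if cv2.contourArea(q)>15000:
        e=cv2.fitEllipse(q);u,v=(e[0][0]+.5)/k-.5+u0,(e[0][1]+.5)/k-.5+v0
        print(cv2.contourArea(q),u,v,np.array(e[1])/k,onz(t,u,v,.06))
```

```text
[0.50123869 0.26324795 0.121     ] [0.50155638 0.26551667 0.075     ]
[0.4968638  0.25801242 0.121     ]
(array([0.50085661, 0.2639636 , 0.11851393]), np.float64(0.0013349961564882518))
[274.98702443 177.76134951] [244.20759553 204.30046384] [275.95521852 191.61143849]
24182.5 246.08578745524088 206.5986811319987 [29.15781657 29.35059357] [0.495823   0.26024276 0.06      ]
```

Emit:
send_rows --pt "16.5 -45 0 0 0 0" --pt "16.5 -45 0 0 0 0" --pt "16.5 -45 0 0 0 0" --pt "16.5 -45 0 0 0 0" --pt "16.5 -45 0 0 0 0" --pt "16.5 -45 0 0 0 0" --pt "16.5 -45 0 0 0 0" --pt "16.5 -45 0 0 0 0" --pt "16.5 -45 0 0 0 0" --pt "16.5 -45 0 0 0 0" --pt "16.5 -45 0 0 0 0" --pt "16.5 -45 0 0 0 0" --gripper 60 --squeeze 40

```text
time: 1.4
position: [0.38, 0.0035, 0.2315]
tool_rot: [3.141, 0.001, 2.819]
ft_force: [1.0, 1.1, 0.3]
gripper_width: 0.762
```

Emit:
send_rows --pt "14 -38 -22 0 0 0" --pt "14 -38 -22 0 0 0" --pt "14 -38 -22 0 0 0" --pt "14 -38 -22 0 0 0" --pt "14 -38 -22 0 0 0" --pt "14 -38 -22 0 0 0" --pt "0 0 -30 0 0 0" --pt "0 0 -30 0 0 0" --pt "0 0 -15 0 0 0" --pt "0 0 0 0 0 0"

```text
time: 2.4
position: [0.4622, -0.2218, 0.0221]
tool_rot: [3.141, -0.006, 2.82]
ft_force: [0.1, 1.0, 0.2]
gripper_width: 0.763
```

Run:
```python
from cell import manip
import numpy as np,cv2
o=manip.get_obs(); print(o["position"],o["ft_force"],o["joint_pos"],o["time"])
d=manip.get_image("side"); cv2.imwrite("pics/b1.png",cv2.resize(d["color"][230:330,300:460,::-1],None,fx=5,fy=5,interpolation=cv2.INTER_CUBIC))
```

```text
[ 0.46215968 -0.22180153  0.02207754] [0.12452399 0.95486823 0.163908  ] [-4.69948831e-01  4.55005889e-01  1.97206406e+00  1.35024430e-04
  7.20128969e-01 -1.71876416e+00] 2.4
```

View pics/b1.png

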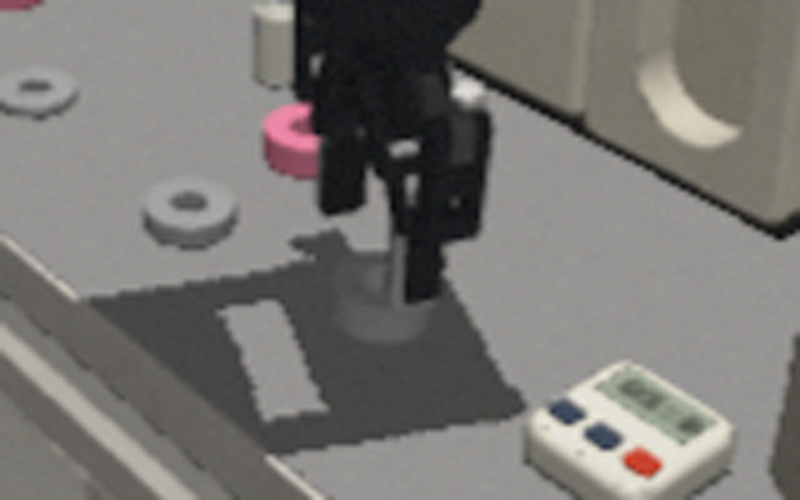

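Emit:
send_rows --pt "0 -1 -9 0 0 0" --pt "0 0 -9 0 0 0" --pt "0 0 0 0 0 0"

```text
time: 2.75
position: [0.4634, -0.2232, 0.0058]
tool_rot: [3.141, -0.001, 2.82]
ft_force: [-0.7, 0.0, -0.2]
gripper_width: 0.768
```

Emit:
send_rows --pt "0 0 0 0 0 0" --pt "0 0 0 0 0 0" --pt "0 0 0 0 0 0" --pt "0 0 0 0 0 0" --pt "0 0 0 0 0 0" --gripper 255 --squeeze 25

```text
time: 3.25
position: [0.4641, -0.2236, 0.0069]
tool_rot: [-3.142, 0.001, 2.82]
ft_force: [-1.0, 0.5, 5.7]
gripper_width: 0.502
```

Emit:
send_rows --pt "0 0 0 0 0 0" --pt "0 0 0 0 0 0" --pt "0 0 0 0 0 -0.14" --pt "0 0 0 0 0 -0.14" --pt "0 0 0 0 0 -0.14" --pt "0 0 0 0 0 -0.14" --pt "0 0 0 0 0 -0.14" --pt "0 0 0 0 0 -0.14" --pt "0 0 0 0 0 -0.14" --pt "0 0 0 0 0 -0.14" --pt "0 0 0 0 0 -0.14" --pt "0 0 0 0 0 -0.14" --gripper 75

```text
time: 4.45
position: [0.4638, -0.2235, 0.0061]
tool_rot: [-3.141, -0.0, 1.414]
ft_force: [-0.2, 0.4, -0.1]
gripper_width: 0.708
```

Emit:
send_rows --pt "0 0 0 0 0 -0.14" --pt "0 0 0 0 0 0" --pt "0 0 0 0 0 0"

```text
time: 4.75
position: [0.4638, -0.2235, 0.0062]
tool_rot: [-3.141, -0.0, 1.283]
ft_force: [-0.1, 0.6, 0.1]
gripper_width: 0.708
```

Emit:
send_rows --pt "0 0 0 0 0 0" --pt "0 0 0 0 0 0" --pt "0 0 0 0 0 0" --pt "0 0 0 0 0 0" --pt "0 0 0 0 0 0" --gripper 255 --squeeze 40

```text
time: 5.25
position: [0.4639, -0.2235, 0.0066]
tool_rot: [3.141, 0.0, 1.28]
ft_force: [-1.6, 0.6, 5.0]
gripper_width: 0.488
```

Emit:
send_rows --pt "0 0 30 0 0 0" --pt "0 0 45 0 0 0" --pt "0 0 45 0 0 0" --pt "3.4 44.2 3 0 0 0" --pt "3.4 44.2 3 0 0 0" --pt "3.4 44.2 3 0 0 0" --pt "3.4 44.2 3 0 0 0" --pt "3.4 44.2 3 0 0 0" --pt "3.4 44.2 3 0 0 0" --pt "3.4 44.2 3 0 0 0" --pt "3.4 44.2 3 0 0 0" --pt "3.4 44.2 3 0 0 0"

```text
time: 6.45
position: [0.494, 0.1761, 0.1529]
tool_rot: [-3.141, 0.001, 1.28]
ft_force: [1.2, -0.1, -1.3]
gripper_width: 0.488
```

Emit:
send_rows --pt "3.4 44.2 0 0 0 0" --pt "3.4 40 0 0 0 0" --pt "0 0 0 0 0 0" --pt "0 0 0 0 0 0"

```text
time: 6.85
position: [0.5006, 0.2589, 0.1523]
tool_rot: [-3.141, 0.002, 1.282]
ft_force: [-0.3, 0.1, -1.5]
gripper_width: 0.485
```

Run:
```python
from cell import manip
import numpy as np,cv2
o=manip.get_obs(); print(o["position"],o["ft_force"],o["joint_pos"],o["time"])
for n,(u0,v0,u1,v1) in dict(side=(220,110,340,210),top=(200,150,300,250)).items():
    d=manip.get_image(n); np.save(n+'1.npy',d,allow_pickle=True); cv2.imwrite(f"pics/c_{n}.png",cv2.resize(d["color"][v0:v1,u0:u1,::-1],None,fx=6,fy=6,interpolation=cv2.INTER_CUBIC))
```

```text
[0.50063963 0.25889769 0.15234501] [-0.27143089  0.07710171 -1.49264387] [ 4.57128002e-01  3.63951081e-01  1.70869955e+00 -5.50083857e-04
  1.07087242e+00  7.46252017e-01] 6.85
```

View pics/c_side.png

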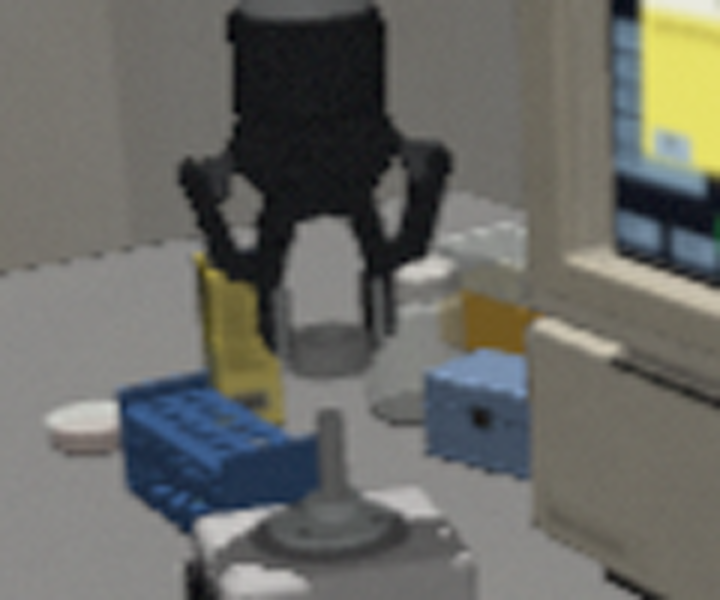

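View pics/c_top.png

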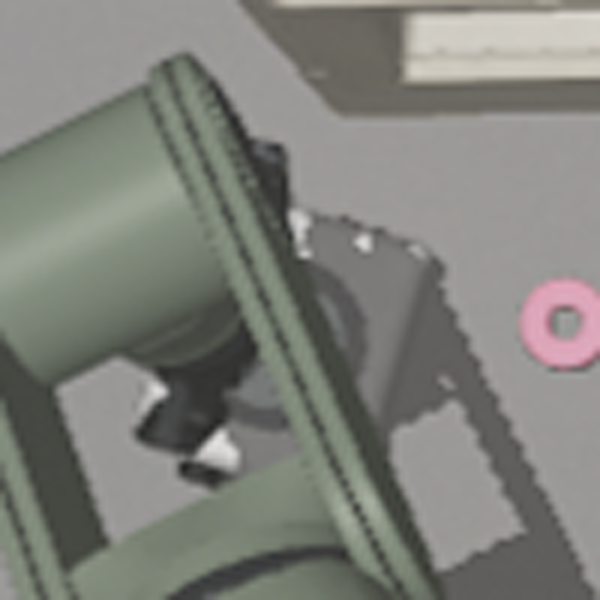

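Run:
```python
from h import *
s=np.load('side1.npy',allow_pickle=True).item()
g=s["color"].mean(-1).round().astype(int)
print(g[160:176,262:290]); print(g[176:192,268:284])
for z in(.1457,.1637): print(proj(s,(.5006,.2589,z)))
for p in [(.5006,.2589),(.5012,.264)]:print([proj(s,(*p,z)).round(2) for z in(.121,.1,.085)])
```

```text
[[ 80  22  27  54  84  90 110 137 136 136 138 138 136 137 138 136 138 115
   59  30  71  81  47  57  93 116 131 138]
 [ 75  25  20  49  81  83 108 137 138 137 138 137 137 137 139 137 139 122
   76  18  66  79  47  62 119 149 156 157]
 [ 73  35  29  54  85  83 106 138 137 139 137 137 136 138 137 138 138 125
   82  21  65  81  49  61 116 146 145 139]
 [ 80  36  29  46  79  84 107 135 136 138 134 126 120 115 120 125 127 119
   81  18  67  81  47  56 107 132 131 128]
 [ 73  30  27  40  76  79  87 113 108  93  92  89  90  88  89  88  86  88
   68  29  68  84  57  70 112 131 129 130]
 [ 76  41  22  39  75  81  68  83  80  74  75  79  84  86  82  76  71  70
   70  49  65  88  60  74 116 129 129 130]
 [ 94  76  23  43  75  80  65  72  71  72  75  80  81  80  80  72  72  71
   71  57  61  88 106 117 125 128 129 130]
 [100  85  46  33  71  80  61  71  78  74  75  76  79  81  80  79  79  78
   75  60  57  86 113 130 130 131 131 130]
 [ 94  97  80  53  77  85  70  73  81  83  84  84  84  83  84  84  80  78
   74  66  78 107 124 129 128 130 129 130]
 [ 96 101  98  90  90  82  69  74  83  84  88  
[... 1353 characters left out ...]
7 137 138 137 137 138]
 [ 53  54  51  52  57  74  84  83  80 109 138 137 137 138 138 138]
 [ 52  54  53  53  57  71  85  84  80 110 138 138 137 137 136 139]
 [ 53  51  53  53  57  71  84  86  81 100 129 135 135 137 136 137]
 [ 53  52  53  52  56  69  83  84  82  95 125 137 138 138 137 138]
 [ 56  55  54  53  54  68  82  84  80  96 127 138 137 138 135 138]
 [ 51  53  52  52  54  67  82  84  80  89 120 137 138 137 138 138]
 [ 52  54  54  58  65  73  85  84  82  79  95 114 128 137 137 142]]
[274.98331565 170.53167409]
[274.59171028 164.88547281]
[array([275.51, 178.17]), array([275.96, 184.56]), array([276.27, 189.07])]
[array([274.85, 177.7 ]), array([275.3 , 184.07]), array([275.62, 188.57])]
```

Run:
```python
from h import *
s=np.load('side1.npy',allow_pickle=True).item()
g=s["color"].mean(-1)
xs=np.arange(268,281);ys=[]
for x in xs:
    c=g[168:177,x]; i=[j for j in range(8) if c[j]<108<=c[j+1]]
    ys.append(168+i[0]+(108-c[i[0]])/(c[i[0]+1]-c[i[0]]) if i else np.nan)
print(np.round(ys,2))
def circ(cx,cy,z):
    a=np.linspace(0,2*np.pi,2000); P=np.array([proj(s,(cx+.022*np.cos(q),cy+.022*np.sin(q),z)) for q in a]); return [round(P[abs(P[:,0]-x)<.3][:,1].max(),2) if (abs(P[:,0]-x)<.3).any() else np.nan for x in xs]
print(circ(.5006,.2589,.1457));
```

```text
[171.64 172.34 172.51 172.64 172.79 172.8  172.83 172.69 172.58 172.49
 172.37 172.34 172.07]
[np.float64(171.79), np.float64(172.26), np.float64(172.53), np.float64(172.69), np.float64(172.79), np.float64(172.84), np.float64(172.84), np.float64(172.82), np.float64(172.76), np.float64(172.65), np.float64(172.5), np.float64(172.28), np.float64(172.01)]
```

Emit:
send_rows --pt "0 5.3 -6 0 0 0" --pt "0 0 -7 0 0 0" --pt "0 0 -7 0 0 0" --pt "0 0 -1 0 0 0" --pt "0 0 0 0 0 0" --pt "0 0 0 0 0 0"

```text
time: 7.55
position: [0.5014, 0.2637, 0.1325]
tool_rot: [3.141, -0.0, 1.28]
ft_force: [-0.2, -0.5, -1.0]
gripper_width: 0.488
```

Emit:
send_rows --pt "0 0 -1.5 0 0 0" --pt "0 0 -1.5 0 0 0" --pt "0 0 -1 0 0 0" --pt "0 0 0 0 0 0"

```text
time: 7.95
position: [0.5012, 0.2638, 0.1282]
tool_rot: [-3.142, 0.0, 1.28]
ft_force: [-0.4, 0.3, -1.0]
gripper_width: 0.489
```

Emit:
send_rows --pt "0 0 -1 0 0 0" --pt "0 0 -1 0 0 0" --pt "0 0 0 0 0 0"

```text
time: 8.25
position: [0.5012, 0.2637, 0.1262]
tool_rot: [-3.141, 0.0, 1.28]
ft_force: [0.7, 0.1, -1.2]
gripper_width: 0.482
```

Emit:
send_rows --pt "0 0 -1 0 0 0" --pt "0 0 0 0 0 0"

```text
time: 8.45
position: [0.5011, 0.2637, 0.1252]
tool_rot: [-3.141, 0.0, 1.28]
ft_force: [-0.2, -0.1, -1.7]
gripper_width: 0.485
```

Emit:
send_rows --pt "0 0 -1 0 0 0" --pt "0 0 -1 0 0 0" --pt "0 0 0 0 0 0"

```text
time: 8.75
position: [0.5011, 0.2636, 0.1231]
tool_rot: [-3.141, 0.001, 1.28]
ft_force: [-0.2, -0.1, -0.9]
gripper_width: 0.484
```

Emit:
send_rows --pt "0 0 -1 0 0 0" --pt "0 0 -1 0 0 0" --pt "0 0 0 0 0 0"

```text
time: 9.05
position: [0.5011, 0.2636, 0.1211]
tool_rot: [-3.141, 0.001, 1.28]
ft_force: [-1.6, -1.5, -0.3]
gripper_width: 0.481
```

Run:
```python
from cell import manip
import numpy as np,cv2
for n,(u0,v0,u1,v1) in dict(side=(245,140,315,210)).items():
    d=manip.get_image(n);cv2.imwrite(f"pics/d_{n}.png",cv2.resize(d["color"][v0:v1,u0:u1,::-1],None,fx=8,fy=8,interpolation=cv2.INTER_CUBIC))
```

```text
(no output)
```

View pics/d_side.png

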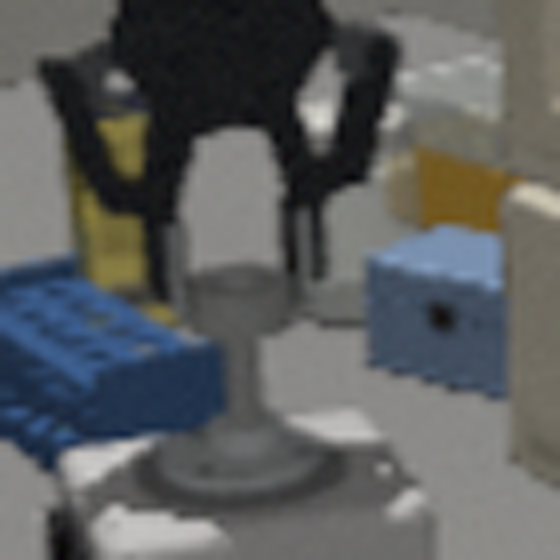

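Emit:
send_rows --pt "0 0 -2 0 0 0" --pt "0 0 -2 0 0 0" --pt "0 0 -2 0 0 0" --pt "0 0 -2 0 0 0" --pt "0 0 -2 0 0 0"

```text
time: 9.6
position: [0.5011, 0.2636, 0.1111]
tool_rot: [-3.141, 0.001, 1.28]
ft_force: [-1.8, -1.4, 0.1]
gripper_width: 0.48
```

Emit:
send_rows --pt "0 0 -3 0 0 0" --pt "0 0 -3 0 0 0" --pt "0 0 -3 0 0 0" --pt "0 0 -3 0 0 0" --pt "0 0 -3 0 0 0" --pt "0 0 -3 0 0 0" --pt "0 0 -3 0 0 0" --pt "0 0 -2 0 0 0" --pt "0 0 0 0 0 0"

```text
time: 10.5
position: [0.501, 0.2636, 0.0878]
tool_rot: [-3.141, 0.001, 1.28]
ft_force: [-1.3, -3.4, -2.9]
gripper_width: 0.483
```

Emit:
send_rows --pt "-0.3 -0.6 -1 0 0 0" --pt "0 0 -1 0 0 0" --pt "0 0 -1 0 0 0" --pt "0 0 -1 0 0 0" --pt "0 0 0 0 0 0"

```text
time: 11.0
position: [0.5012, 0.2634, 0.0843]
tool_rot: [3.141, -0.001, 1.28]
ft_force: [-0.9, -2.0, 0.0]
gripper_width: 0.486
```

Emit:
send_rows --pt "0 0 -1 0 0 0" --pt "0 0 -0.5 0 0 0" --pt "0 0 0 0 0 0"

```text
time: 11.3
position: [0.5012, 0.2634, 0.0828]
tool_rot: [3.141, -0.001, 1.28]
ft_force: [-0.6, -0.9, -0.6]
gripper_width: 0.482
```

Emit:
send_rows --pt "0 0 -0.7 0 0 0" --pt "0 0 0 0 0 0"

```text
time: 11.5
position: [0.5012, 0.2634, 0.0821]
tool_rot: [3.141, -0.001, 1.28]
ft_force: [-0.4, -1.1, -0.6]
gripper_width: 0.488
```

Emit:
send_rows --pt "0 0 -0.6 0 0 0" --pt "0 0 0 0 0 0"

```text
time: 11.7
position: [0.5012, 0.2634, 0.0817]
tool_rot: [3.141, -0.001, 1.28]
ft_force: [-0.2, -0.4, -0.5]
gripper_width: 0.484
```

Emit:
send_rows --pt "0 0 -0.6 0 0 0" --pt "0 0 0 0 0 0"

```text
time: 11.9
position: [0.5012, 0.2634, 0.0816]
tool_rot: [3.141, -0.001, 1.28]
ft_force: [-1.6, -1.4, 4.4]
gripper_width: 0.488
```

Emit:
send_rows --pt "0 0 -0.4 0 0 0" --pt "0 0 0 0 0 0" --pt "0 0 0 0 0 0"

```text
time: 12.2
position: [0.5012, 0.2634, 0.0816]
tool_rot: [3.141, -0.001, 1.28]
ft_force: [-2.4, -1.7, 7.3]
gripper_width: 0.482
```

Emit:
send_rows --pt "0 0 0 0 0 0" --pt "0 0 0 0 0 0" --pt "0 0 0 0 0 0" --pt "0 0 0 0 0 0" --gripper 75

```text
time: 12.6
position: [0.5011, 0.2633, 0.0804]
tool_rot: [3.141, -0.0, 1.28]
ft_force: [-0.4, 0.1, -0.4]
gripper_width: 0.708
```

Emit:
send_rows --pt "0 0 20 0 0 0" --pt "0 0 40 0 0 0" --pt "0 0 30 0 0 0" --pt "-7.4 -47.7 0 0 0 0" --pt "-7.4 -47.7 0 0 0 0" --pt "-7.4 -47.7 0 0 0 0" --pt "-7.4 -47.7 0 0 0 0" --pt "-7.4 -47.7 0 0 0 0" --pt "-7.4 -47.7 0 0 0 0" --pt "-7.4 -47.7 -10 0 0 0" --pt "-7.2 -47.7 -10 0 0 0"

```text
time: 13.7
position: [0.4418, -0.1203, 0.1507]
tool_rot: [3.14, -0.0, 1.28]
ft_force: [0.9, 0.3, 0.3]
gripper_width: 0.705
```

Emit:
send_rows --pt "0 0 -40 0 0 0" --pt "0 0 -40 0 0 0" --pt "0 0 -35 0 0 0" --pt "0 0 -15 0 0 0" --pt "0 0 0 0 0 0" --pt "0 0 0 0 0 0"

```text
time: 14.3
position: [0.4424, -0.1185, 0.0208]
tool_rot: [3.141, -0.0, 1.28]
ft_force: [-0.2, -0.1, 1.2]
gripper_width: 0.706
```

Run:
```python
from cell import manip
import numpy as np,cv2
d=manip.get_image("side"); np.save('side2.npy',d,allow_pickle=True)
u0,v0,u1,v1=245,140,315,210
a=cv2.resize(d["color"][v0:v1,u0:u1,::-1],None,fx=5.7,fy=5.7,interpolation=cv2.INTER_CUBIC)
b=cv2.resize(d["color"][230:300,300:370,::-1],None,fx=5.7,fy=5.7,interpolation=cv2.INTER_CUBIC)
cv2.imwrite("pics/e.png",np.hstack([a,b]))
```

```text
(no output)
```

View pics/e.png

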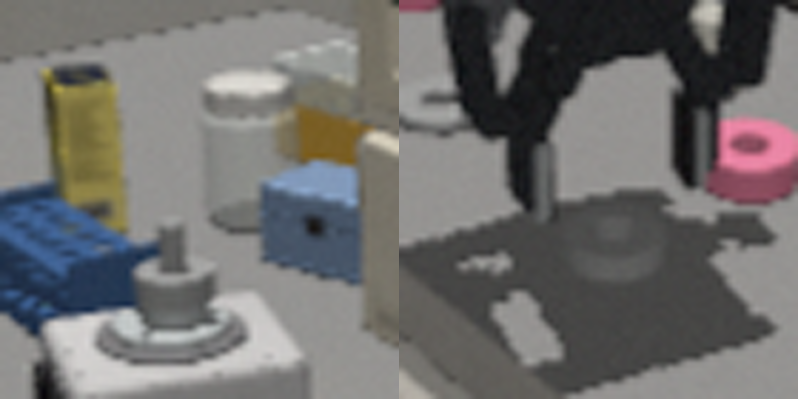

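Emit:
send_rows --pt "0 0 -9 0 0 0" --pt "0 0 -8 0 0 0" --pt "0 0 0 0 0 0" --pt "0 0 0 0 0 0"

```text
time: 14.75
position: [0.4419, -0.1183, 0.0034]
tool_rot: [-3.141, -0.0, 1.28]
ft_force: [0.1, 0.6, -0.8]
gripper_width: 0.706
```

Emit:
send_rows --pt "0 0 0 0 0 0" --pt "0 0 0 0 0 0" --pt "0 0 0 0 0 0" --pt "0 0 0 0 0 0" --pt "0 0 0 0 0 0" --gripper 255 --squeeze 25

```text
time: 15.25
position: [0.4422, -0.1184, 0.004]
tool_rot: [3.141, -0.0, 1.28]
ft_force: [-0.5, 0.9, 5.4]
gripper_width: 0.49
```

Emit:
send_rows --pt "0 0 0 0 0 0" --pt "0 0 0 0 0 0" --pt "0 0 0 0 0 0.14" --pt "0 0 0 0 0 0.14" --pt "0 0 0 0 0 0.14" --pt "0 0 0 0 0 0.14" --pt "0 0 0 0 0 0.14" --pt "0 0 0 0 0 0.14" --pt "0 0 0 0 0 0.14" --pt "0 0 0 0 0 0.14" --pt "0 0 0 0 0 0.14" --pt "0 0 0 0 0 0.14" --gripper 75

```text
time: 16.45
position: [0.4419, -0.1184, 0.0033]
tool_rot: [3.142, -0.0, 2.685]
ft_force: [-0.2, 1.2, -0.1]
gripper_width: 0.706
```

Emit:
send_rows --pt "0 0 0 0 0 0.14" --pt "0 0 0 0 0 0" --pt "0 0 0 0 0 0"

```text
time: 16.75
position: [0.4419, -0.1184, 0.0034]
tool_rot: [3.141, -0.0, 2.817]
ft_force: [-0.7, 0.1, 0.3]
gripper_width: 0.704
```

Emit:
send_rows --pt "0 0 0 0 0 0" --pt "0 0 0 0 0 0" --pt "0 0 0 0 0 0" --pt "0 0 0 0 0 0" --pt "0 0 0 0 0 0" --gripper 255 --squeeze 40

```text
time: 17.25
position: [0.442, -0.1184, 0.004]
tool_rot: [3.141, 0.0, 2.819]
ft_force: [-1.7, -1.0, 5.9]
gripper_width: 0.483
```

Emit:
send_rows --pt "0 0 30 0 0 0" --pt "0 0 45 0 0 0" --pt "0 0 45 0 0 0" --pt "7.4 47.7 4 0 0 0" --pt "7.4 47.7 4 0 0 0" --pt "7.4 47.7 4 0 0 0" --pt "7.4 47.7 4 0 0 0" --pt "7.4 47.7 4 0 0 0" --pt "7.4 47.7 4 0 0 0" --pt "7.4 47.7 0 0 0 0" --pt "7.2 47.9 0 0 0 0" --pt "0 0 0 0 0 0"

```text
time: 18.45
position: [0.5017, 0.2689, 0.1471]
tool_rot: [3.138, 0.001, 2.824]
ft_force: [-0.4, 0.1, -0.9]
gripper_width: 0.481
```

Emit:
send_rows --pt "0 0 -8 0 0 0" --pt "0 0 -8 0 0 0" --pt "0 0 0 0 0 0" --pt "0 0 0 0 0 0"

```text
time: 18.85
position: [0.5007, 0.2621, 0.1311]
tool_rot: [-3.141, -0.001, 2.818]
ft_force: [0.2, -1.1, -1.6]
gripper_width: 0.485
```

Emit:
send_rows --pt "0.4 1.1 -1 0 0 0" --pt "0 0 -1.5 0 0 0" --pt "0 0 -1.5 0 0 0" --pt "0 0 0 0 0 0"

```text
time: 19.25
position: [0.5013, 0.2644, 0.1274]
tool_rot: [-3.141, -0.0, 2.82]
ft_force: [-0.1, 0.8, -1.9]
gripper_width: 0.485
```

Emit:
send_rows --pt "0 0 -1 0 0 0" --pt "0 0 -1 0 0 0" --pt "0 0 -0.5 0 0 0" --pt "0 0 0 0 0 0"

```text
time: 19.65
position: [0.5013, 0.2645, 0.125]
tool_rot: [-3.142, -0.0, 2.82]
ft_force: [0.3, 0.1, -0.5]
gripper_width: 0.484
```

Emit:
send_rows --pt "0 0 -1 0 0 0" --pt "0 0 -1 0 0 0" --pt "0 0 0 0 0 0"

```text
time: 19.95
position: [0.5014, 0.2643, 0.1233]
tool_rot: [-3.141, 0.0, 2.82]
ft_force: [-0.6, -2.1, 2.4]
gripper_width: 0.48
```

Emit:
send_rows --pt "-0.2 -0.8 0 0 0 0" --pt "0 0 -1 0 0 0" --pt "0 0 -1 0 0 0" --pt "0 0 0 0 0 0"

```text
time: 20.35
position: [0.5009, 0.2636, 0.1205]
tool_rot: [-3.141, -0.001, 2.82]
ft_force: [-0.7, -0.3, -1.7]
gripper_width: 0.482
```

Emit:
send_rows --pt "0 0 -1 0 0 0" --pt "0 0 -1 0 0 0" --pt "0 0 -1 0 0 0" --pt "0 0 0 0 0 0"

```text
time: 20.75
position: [0.501, 0.2636, 0.1178]
tool_rot: [-3.141, -0.0, 2.82]
ft_force: [-1.4, -0.5, -1.6]
gripper_width: 0.481
```

Threaded. Seating is expected at TCP z ≈ 0.097.

Emit:
send_rows --pt "0 0 -3 0 0 0" --pt "0 0 -3 0 0 0" --pt "0 0 -3 0 0 0" --pt "0 0 -3 0 0 0" --pt "0 0 -3 0 0 0" --pt "0 0 -2 0 0 0" --pt "0 0 -1 0 0 0" --pt "0 0 0 0 0 0"

```text
time: 21.55
position: [0.501, 0.2636, 0.0997]
tool_rot: [-3.141, -0.0, 2.82]
ft_force: [-1.6, -1.6, -2.3]
gripper_width: 0.483
```

Emit:
send_rows --pt "0 0 -0.8 0 0 0" --pt "0 0 -0.7 0 0 0" --pt "0 0 0 0 0 0"

```text
time: 21.85
position: [0.501, 0.2636, 0.0985]
tool_rot: [-3.141, -0.0, 2.82]
ft_force: [-2.3, -1.9, 0.6]
gripper_width: 0.484
```

Emit:
send_rows --pt "0 0 -0.6 0 0 0" --pt "0 0 0 0 0 0"

```text
time: 22.05
position: [0.501, 0.2636, 0.0979]
tool_rot: [-3.141, -0.0, 2.82]
ft_force: [-2.1, -2.3, -0.0]
gripper_width: 0.484
```

Emit:
send_rows --pt "0 -0.3 -0.6 0 0 0" --pt "0 0 0 0 0 0"

```text
time: 22.25
position: [0.5011, 0.2635, 0.0973]
tool_rot: [3.141, -0.0, 2.82]
ft_force: [-1.6, -1.6, 0.5]
gripper_width: 0.484
```

Emit:
send_rows --pt "0 0 -0.6 0 0 0" --pt "0 0 0 0 0 0"

```text
time: 22.45
position: [0.5011, 0.2635, 0.097]
tool_rot: [3.141, -0.0, 2.82]
ft_force: [-2.4, -1.8, 3.2]
gripper_width: 0.485
```

Emit:
send_rows --pt "0 0 -0.5 0 0 0" --pt "0 0 0 0 0 0"

```text
time: 22.65
position: [0.5012, 0.2635, 0.097]
tool_rot: [3.141, 0.0, 2.82]
ft_force: [-5.1, -1.5, 5.4]
gripper_width: 0.483
```

Contact, at the predicted height. Release, back off, and go to the thin ring.

Emit:
send_rows --pt "0 0 0 0 0 0" --pt "0 0 0 0 0 0" --pt "0 0 0 0 0 0" --pt "0 0 0 0 0 0" --gripper 75

```text
time: 23.05
position: [0.5016, 0.2636, 0.0962]
tool_rot: [3.141, 0.001, 2.82]
ft_force: [0.5, 0.0, 0.1]
gripper_width: 0.704
```

Emit:
send_rows --pt "0 0 15 0 0 0" --pt "0 0 30 0 0 0" --pt "0 0 30 0 0 0" --pt "-8.4 -40.4 0 0 0 0" --pt "-8.4 -40.4 0 0 0 0" --pt "-8.4 -40.4 0 0 0 0" --pt "-8.4 -40.4 0 0 0 0" --pt "-8.4 -40.4 0 0 0 0" --pt "-8.4 -40.4 0 0 0 0" --pt "0 0 -40 0 0 0" --pt "0 0 -45 0 0 0" --pt "0 0 -45 0 0 0"

```text
time: 24.25
position: [0.4516, 0.0205, 0.0406]
tool_rot: [3.14, 0.003, 2.819]
ft_force: [1.2, -0.3, -0.0]
gripper_width: 0.705
```

Emit:
send_rows --pt "0 0 -15 0 0 0" --pt "0 0 0 0 0 0" --pt "0 0 0 0 0 0"

```text
time: 24.55
position: [0.4515, 0.021, 0.0266]
tool_rot: [3.141, 0.001, 2.82]
ft_force: [0.6, 0.2, 0.4]
gripper_width: 0.707
```

Run:
```python
from cell import manip
import numpy as np,cv2
print(manip.get_obs()["position"])
d=manip.get_image("side")
u0,v0,u1,v1=245,140,315,210
a=cv2.resize(d["color"][v0:v1,u0:u1,::-1],None,fx=5.7,fy=5.7,interpolation=cv2.INTER_CUBIC)
b=cv2.resize(d["color"][205:275,270:340,::-1],None,fx=5.7,fy=5.7,interpolation=cv2.INTER_CUBIC)
cv2.imwrite("pics/f.png",np.hstack([a,b]))
```

```text
[0.45154765 0.02103052 0.02664943]
```

View pics/f.png

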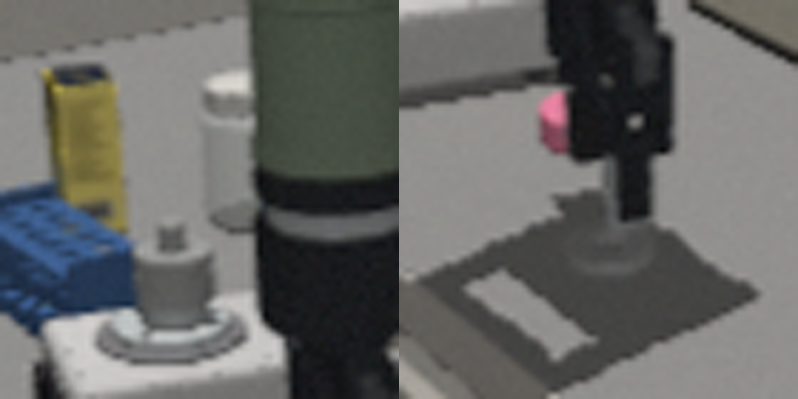

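Emit:
send_rows --pt "-0.7 0 -10 0 0 0" --pt "0 0 -10 0 0 0" --pt "0 0 -4 0 0 0" --pt "0 0 0 0 0 0" --pt "0 0 0 0 0 0"

```text
time: 25.1
position: [0.4501, 0.021, 0.0022]
tool_rot: [3.142, -0.0, 2.82]
ft_force: [0.2, 0.1, -0.1]
gripper_width: 0.703
```

Emit:
send_rows --pt "0 0 -1 0 0 0" --pt "0 0 0 0 0 0"

```text
time: 25.3
position: [0.4502, 0.021, 0.0013]
tool_rot: [3.141, 0.0, 2.82]
ft_force: [0.6, -0.6, 0.3]
gripper_width: 0.705
```

Emit:
send_rows --pt "0 0 0 0 0 0" --pt "0 0 0 0 0 0" --pt "0 0 0 0 0 0" --pt "0 0 0 0 0 0" --pt "0 0 0 0 0 0" --gripper 255 --squeeze 25

```text
time: 25.8
position: [0.4502, 0.021, 0.0018]
tool_rot: [3.141, 0.0, 2.82]
ft_force: [-1.9, 1.0, 4.9]
gripper_width: 0.49
```

Emit:
send_rows --pt "0 0 0 0 0 0" --pt "0 0 0 0 0 0" --pt "0 0 0 0 0 -0.14" --pt "0 0 0 0 0 -0.14" --pt "0 0 0 0 0 -0.14" --pt "0 0 0 0 0 -0.14" --pt "0 0 0 0 0 -0.14" --pt "0 0 0 0 0 -0.14" --pt "0 0 0 0 0 -0.14" --pt "0 0 0 0 0 -0.14" --pt "0 0 0 0 0 -0.14" --pt "0 0 0 0 0 -0.14" --gripper 75

```text
time: 27.0
position: [0.45, 0.021, 0.0011]
tool_rot: [-3.141, 0.0, 1.414]
ft_force: [0.3, 0.1, -0.3]
gripper_width: 0.706
```

Emit:
send_rows --pt "0 0 0 0 0 -0.14" --pt "0 0 0 0 0 0" --pt "0 0 0 0 0 0"

```text
time: 27.3
position: [0.45, 0.021, 0.0012]
tool_rot: [-3.142, 0.0, 1.283]
ft_force: [-0.6, 0.8, -0.7]
gripper_width: 0.706
```

Emit:
send_rows --pt "0 0 0 0 0 0" --pt "0 0 0 0 0 0" --pt "0 0 0 0 0 0" --pt "0 0 0 0 0 0" --pt "0 0 0 0 0 0" --gripper 255 --squeeze 40

```text
time: 27.8
position: [0.45, 0.021, 0.0017]
tool_rot: [3.141, 0.0, 1.281]
ft_force: [-1.8, -1.2, 6.5]
gripper_width: 0.478
```

Emit:
send_rows --pt "0 0 30 0 0 0" --pt "0 0 45 0 0 0" --pt "0 0 45 0 0 0" --pt "8.5 40.4 5 0 0 0" --pt "8.5 40.4 5 0 0 0" --pt "8.5 40.4 5 0 0 0" --pt "8.5 40.4 5 0 0 0" --pt "8.5 40.4 0 0 0 0" --pt "8.5 40.4 0 0 0 0" --pt "0 0 -5 0 0 0" --pt "0 0 -5 0 0 0" --pt "0 0 0 0 0 0"

```text
time: 29.0
position: [0.4999, 0.2621, 0.1299]
tool_rot: [-3.139, 0.003, 1.28]
ft_force: [0.2, -0.0, -0.9]
gripper_width: 0.477
```

Emit:
send_rows --pt "0 0 -2 0 0 0" --pt "0 0 0 0 0 0"

```text
time: 29.2
position: [0.5009, 0.2623, 0.1291]
tool_rot: [-3.141, 0.0, 1.279]
ft_force: [0.2, -0.3, 0.1]
gripper_width: 0.476
```

Emit:
send_rows --pt "0 0.7 -1.5 0 0 0" --pt "0 0 -1 0 0 0" --pt "0 0 0 0 0 0" --pt "0 0 0 0 0 0"

```text
time: 29.6
position: [0.5011, 0.264, 0.1268]
tool_rot: [3.141, -0.0, 1.28]
ft_force: [0.4, 0.2, -0.5]
gripper_width: 0.476
```

Emit:
send_rows --pt "0 0 -1 0 0 0" --pt "0 0 -1 0 0 0" --pt "0 0 0 0 0 0" --pt "0 0 0 0 0 0"

```text
time: 30.0
position: [0.501, 0.2641, 0.1247]
tool_rot: [3.142, 0.0, 1.28]
ft_force: [-0.8, -1.1, 0.7]
gripper_width: 0.474
```

Emit:
send_rows --pt "0 0 -1 0 0 0" --pt "0 0 -1 0 0 0" --pt "0 0 0 0 0 0" --pt "0 0 0 0 0 0"

```text
time: 30.4
position: [0.5011, 0.2641, 0.1227]
tool_rot: [3.142, 0.0, 1.28]
ft_force: [0.8, -0.2, -0.1]
gripper_width: 0.474
```

Emit:
send_rows --pt "0 -0.6 -1 0 0 0" --pt "0 0 -1 0 0 0" --pt "0 0 0 0 0 0"

```text
time: 30.7
position: [0.501, 0.2634, 0.1206]
tool_rot: [-3.141, 0.0, 1.28]
ft_force: [0.1, -0.8, -0.4]
gripper_width: 0.478
```

Emit:
send_rows --pt "0 0 -1 0 0 0" --pt "0 0 -1 0 0 0" --pt "0 0 -1 0 0 0" --pt "0 0 0 0 0 0"

```text
time: 31.1
position: [0.501, 0.2635, 0.1175]
tool_rot: [-3.142, 0.0, 1.28]
ft_force: [0.2, -0.2, -0.4]
gripper_width: 0.48
```

Emit:
send_rows --pt "0 0 -2 0 0 0" --pt "0 0 -2 0 0 0" --pt "0 0 -2 0 0 0" --pt "0 0 -2 0 0 0" --pt "0 0 0 0 0 0"

```text
time: 31.6
position: [0.501, 0.2635, 0.1094]
tool_rot: [-3.141, 0.0, 1.28]
ft_force: [0.2, 0.5, -0.7]
gripper_width: 0.474
```

Emit:
send_rows --pt "0 0 -0.8 0 0 0" --pt "0 0 -0.7 0 0 0" --pt "0 0 0 0 0 0"

```text
time: 31.9
position: [0.501, 0.2635, 0.1082]
tool_rot: [3.142, 0.0, 1.28]
ft_force: [0.2, -0.8, -1.5]
gripper_width: 0.477
```

Emit:
send_rows --pt "0 0 -0.6 0 0 0" --pt "0 0 -0.5 0 0 0" --pt "0 0 0 0 0 0"

```text
time: 32.2
position: [0.501, 0.2635, 0.1071]
tool_rot: [3.142, 0.0, 1.28]
ft_force: [0.8, -0.9, -0.4]
gripper_width: 0.471
```

Emit:
send_rows --pt "0 0 -0.5 0 0 0" --pt "0 0 0 0 0 0"

```text
time: 32.4
position: [0.501, 0.2635, 0.1068]
tool_rot: [3.141, -0.0, 1.28]
ft_force: [-0.8, -0.7, 1.4]
gripper_width: 0.479
```

Emit:
send_rows --pt "0 0 -0.6 0 0 0" --pt "0 0 0 0 0 0" --pt "0 0 0 0 0 0"

```text
time: 32.7
position: [0.5011, 0.2635, 0.1067]
tool_rot: [3.141, -0.0, 1.28]
ft_force: [-1.6, -1.5, 5.7]
gripper_width: 0.482
```

Emit:
send_rows --pt "0 0 0 0 0 0" --pt "0 0 0 0 0 0" --pt "0 0 0 0 0 0" --pt "0 0 0 0 0 0" --gripper 75

```text
time: 33.1
position: [0.5011, 0.2635, 0.1059]
tool_rot: [3.141, -0.0, 1.28]
ft_force: [-0.4, -0.0, 0.4]
gripper_width: 0.707
```

Emit:
send_rows --pt "0 0 10 0 0 0" --pt "0 0 30 0 0 0" --pt "0 0 30 0 0 0" --pt "0 0 30 0 0 0" --pt "0 -45 0 0 0 0" --pt "0 -45 0 0 0 0" --pt "0 -45 0 0 0 0" --pt "-20 -40 0 0 0 0" --pt "-20 -40 0 0 0 0" --pt "-20 -40 0 0 0 0" --pt "0 0 0 0 0 0" --pt "0 0 0 0 0 0"

```text
time: 34.3
position: [0.4413, 0.0081, 0.2069]
tool_rot: [3.14, -0.001, 1.277]
ft_force: [-0.5, 0.4, -0.5]
gripper_width: 0.708
```

Run:
```python
from cell import manip
from h import *
print(manip.get_obs()["ft_force"])
d=manip.get_image("side");t=manip.get_image("top")
r=lambda c,u,v,w=70:cv2.resize(c["color"][v:v+w,u:u+w,::-1],(400,400),interpolation=cv2.INTER_CUBIC)
cv2.imwrite("pics/g.png",np.hstack([r(d,245,140),r(t,212,170)]))
cv2.imwrite("pics/g2.png",t["color"][:,:,::-1])
# predicted bottom/top rims of stack
for z in(.075,.112): print(proj(d,(.501,.2635,z)),proj(t,(.501,.2635,z)))
```

```text
[-0.48743366  0.38021809 -0.47020574]
[275.84872738 191.60615653] [244.11807717 204.38680309]
[275.0710339  180.50004153] [242.03166006 203.34969376]
```

View pics/g.png

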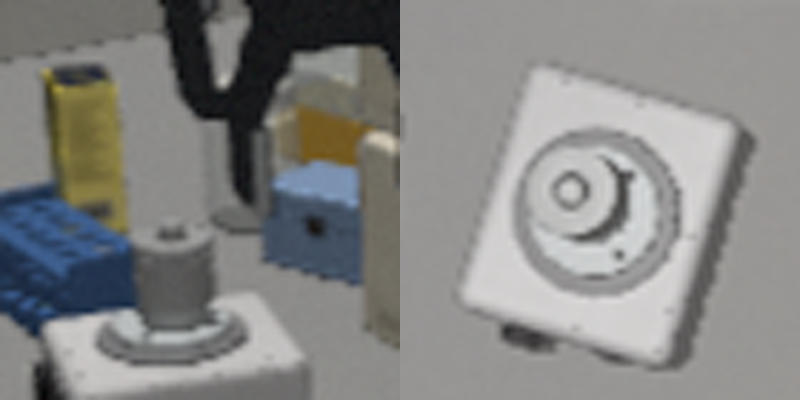

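View pics/g2.png

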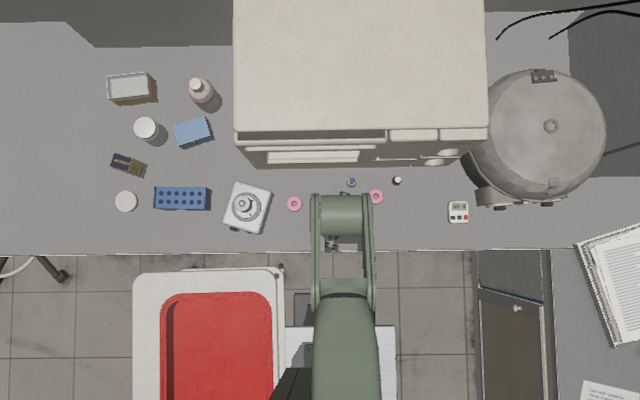

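The three rings are stacked flat on the spindle at side-view pixel (275,181) and top-view pixel (242,203). The spindle tip shows above them. The bystanders are where they started, and the arm is clear.

```bash
python3 -c "
from cell import manip
print(manip.get_obs()['time']);print(manip.close_job())"
```

```text
34.4
the job is handed in; nothing more can be done
None
```

I put the thick, medium and thin rings on the spindle in that order and handed the job in at 34.4 s of the 72 s allowed.

- **Handling:** I squeezed each ring from two directions to centre it in the jaws. I then lowered it in small steps and let go only once I felt it seat.
- **Seating:** Contact came within 0.1 mm of the predicted TCP heights: 81.6, 97.0 and 106.7 mm. Downward force at seating was 7.3 N or less (limit 60 N). The force is only read at the end of each move, so a brief peak in between would not show.
- **Last pictures:** Both views show the stack flat around the spindle with the tip above it. Its position agrees with where I released the rings.
- **Bystanders:** The rack, bottle, vial, timer and both pink rings look unmoved; I judged this by eye and did not measure it. The arm stands clear, with forces near zero.
- **What disagreed:** The medium ring first went in about 1 mm off in y and touched the tip bevel at about 2 N. I shifted it 0.8 mm and it went on freely. Before the first ring, the spindle tip's row in the side view disagreed with the top view by about 5 mm in depth. I went with the top view, and the ring went on.

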